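# Hang the finishing tool on the spring balancer

## Task

Hang the orange finishing tool on the spring balancer: take the balancer's orange knob, pull the hook down against its spring, slide it sideways under the tool's wire bail so that the bail sits in the hook's throat, not on its tip, and let it rise gently, still in hand, until the tool hangs clear of its parking block with the hook fully home at the top; then let go of the knob. Feel for the tool's head with the hook and never press or tug it hard, never let the hook or tool fly up, handle the knob only (do not touch the tool with the gripper), and leave the blue tool, the bottle and the scraper alone.

Things in the scene. Friction and masses are not known exactly. Their poses are not given: they have to be found in the camera images.
- rail: Aluminium bench rail of the spring balancer, 620 mm long, fixed; its place and yaw (within 0.12 rad) vary. Origin at the centre of its underside; y axis along the rail, x axis away from the robot, square to the rail.
- trolley (a joint): Position in m along the rail's y axis of the black trolley that carries the balancer's upright 22 mm mast (430 mm high, orange spring drum 76 mm across on top). 0 at the rail's middle, stops at -0.23 and 0.23; about 1 N of friction, stays where it is left. A level grey arm, 22 mm wide, reaches from the mast 150 mm to the rail's -x side; the knob and hook are at its end.
- hook (a joint): How far the hook, with its arm and knob, is pulled down the mast, in m: 0 fully home at the top stop, 0.14 fully down. A spring pulls it up with about 11 N at the top and 35 N/m more on the way down; if let go while down it flies up.
- knob (a point): Centre of the top face of the orange upright round knob on the arm's end, 26 mm in diameter, 28 mm tall, 316 mm above the bench when home. It stands on a black disc 50 mm in diameter (top 28 mm below this point) that fingertips may press on. The knob does not turn; it moves only along the rail and up and down, together with the hook. The mast stands 150 mm beyond it.
- hook_seat (a point): The load point in the throat of the steel hook, 94.5 mm below and 10 mm to the rail's +y side of knob: on the upper face of the J's level bottom bar, midway along. The hook is 7 mm round bar. Its shank (straight below the knob) is 10 mm to the -y side of this point; the hook's underside is 7 mm below this point. Shank and tip leave a 13 mm wide throat.
- hook_tip (a point): Top of the hook's upturned tip, 9 mm above and 10 mm to the rail's +y side of hook_seat; the tip's outer face is 3.5 mm farther to +y. The hook is open at the top between tip and shank and is 16 mm high from underside to tip top. The grey arm's underside is 43 mm above this point.
- dock: Grey fixed parking block, 75 x 180 x 45 mm, under the hook's path (within 4 mm), long side along the rail. Origin at the centre of its underside; axes as the rail's. Two round holes 35.5 mm wide and 39 mm deep, 50 mm to either side of the centre along y, hold the orange and the blue tool, either way round.
- tool: The orange tool to hang, upright in the block: barrel 34 mm in diameter, 95 mm tall, 0.3 to 0.5 kg. Origin at the centre of its underside (6 mm above the bench when parked), z up. A steel stem on top carries a black round head, 44 mm in diameter, with a steel wire bail on it; see tool_top.
- tool_top (a point): Centre of the barrel's top, 95 mm above the tool's origin. The head's height on the stem differs each time and is NOT measured: its flat top is 14 to 44 mm above this point. On it, over the centre, stands the bail: a level bar 5 mm thick, 36 mm long, square to the rail within 0.15 rad, on two uprights; 24 mm free under the bar, 31 mm between uprights. The head does not slip in use.
- spare: Blue tool in the other hole: same barrel, white cap, 107 mm tall, no bail. Origin at the centre of its underside. Leave it alone.
- bottle: Clear bottle with a white cap, 56 mm in diameter, 150 mm tall, origin at the centre of its underside. Leave it alone.
- scraper: Scraper lying on the bench, 200 mm long, on the robot's side of the block. Leave it alone.
Not all that is in view belongs to the job. Leave any yellow look-alike of the dock alone.

How it is judged:
On the way, in this order (a step that is already met when the one before it is completed fails the run):
1. the hook is pulled down at least 60 mm against its spring (value of joint hook above 0.06 m), for 0.2 s.
2. the hook, still pulled down at least 25 mm, has caught the tool and lifted it at least 5 mm off the floor of its hole (value of joint hook above 0.025 m and z of tool in the frame of dock above 0.011 m and contact force between hook and tool above 1 N), for 0.1 s.
At the end, for the whole second after the job is handed in: Hook home (within 6 mm), the orange tool hanging in its throat: within 8 mm of the hook's seat along the rail and 30 mm in all, upright within 0.25 rad, slower than 0.08 m/s, underside over 52 mm above the bench, off the block; the blue tool still in its hole (value of joint hook below 0.006 m and contact force between hook and tool above 1.5 N and height (world z) of tool above 0.052 m and y of tool in the frame of hook_seat between -0.008 and 0.008 m and horizontal distance between tool and hook_seat below 0.03 m and angle between tool's own z axis and vertical below 0.25 rad and contact force between tool and dock below 0.1 N and linear speed of tool below 0.08 m/s and z of spare in the frame of dock below 0.012 m); the robot touches nothing.
It fails at once if the hook presses or tugs the orange tool with more than 15 N (contact force between hook and tool above 15 N).
It fails at once if the hook flies up faster than 0.45 m/s, or the orange tool is jerked faster than 0.5 m/s (velocity of joint hook below -0.45 m/s or linear speed of tool above 0.5 m/s).
It fails at once if the orange tool is tipped or swung beyond 0.5 rad (angle between tool's own z axis and vertical above 0.5 rad).
It fails at once if the gripper touches the orange tool (contact force between any of the fingers, the arm and tool above 0.5 N).
It fails at once if the blue tool, the bottle or the scraper is moved more than 20 mm (distance of any of spare, bottle, scraper from where it was at the start of the episode above 0.02 m).
It also fails if it takes over 67 s, if anything falls off the work surface, if the arm or the gripper's body presses on something with over 40 N, if the wrist force passes 120 N, or if a joint passes its speed limit or range.

## Robot

A 6-joint arm with a two-finger parallel gripper is mounted at the origin on the work surface. World frame = base frame: x ahead of the robot, y to its left, z up, the work surface at z = 0. Lengths are in m, angles in rad, forces in N, time in s.
With the tool pointing down it reaches from about 0.35 to 0.775 m from the base axis. Payload 7.3 kg.
Tool frame: the origin (TCP) lies on the centre line of the jaws, within the pads' length; the fingertips stand 17 mm ahead of it and the grasp point (between the pads) lies 2 mm behind it (robot.tip_extent is the distance from the TCP to the fingertips, in m); z points along the fingers, y is the line along which they close (so a half turn about z gives the same grasp; the last joint's range is limited). The gripper opens to 92 mm and grips with 3 to 60 N. Pads are 19 mm wide; open, the fingers measure 130 mm over their backs; the gripper's body (75 mm by 190 mm) begins 47 mm behind the grasp point.
Start: joints at [-1.396, 0.342, 1.524, -0, 1.275, -0.146], TCP at [0.166, -0.498, 0.244] pointing down, gripper open.
Joint ranges: [-2.53, 2.53], [-0.77, 2.02], [0.04, 2.7], [-1, 4.14], [0.28, 2.66], [-3.11, 3.11]. Speed limits (rad/s): [2.57, 2.57, 3.14, 3.14, 3.14, 3.14].

## Interface

Orientations are given as [roll, pitch, yaw] about the fixed x, y, z axes, in that order (R = Rz(yaw) Ry(pitch) Rx(roll)).
In Python, from cell import robot gives the robot as it stands.
- The arm moves only by the tool step_arm, never from a script. Its argument "motion" is a list of rows, each a list of 2 entries, a list of its own where there are three numbers: the shift along the tool's x, y, z in units of 60 mm (1.0 is 60 mm), then the turn about the tool's z in rad. In form: [[[x, y, z], spin], ...]. A call has 1 to 10 rows; each row is the pose to reach, as a shift and turn from the pose commanded when the call began, along the tool's axes at that moment; what a row does not reach only later rows make up. A row lasts 1/8 s, in which the tool goes at most 62.5 mm and 10.7 degrees, less where a joint would pass 70% of its speed; a pose out of reach is approached as far as the arm can. A call with a gripper value outside its range is refused whole. "hand" is the closure in counts, from 0 (fully open) to 255 (shut), set as the call begins (left out, the last holds). The fingers move at their own pace and stop on an object; "squeeze" is the grip in N (left out, the last holds). Time passes only in rows, so rows that repeat a pose let the fingers close. It gives the time, the measured TCP pose, the force, the opening and the grip force at its end, in the units of the state.
- robot.observe(): the state, without advancing time (a new reading comes with each control period).
- robot.read_camera(name): name is "scene" or "top" or "wrist"; returns a dict with "pixels" (400x640x3 uint8, red, green, blue), "intrinsics" (3x3 intrinsics, pixels), "k1" (the pictures are not rectified: a ray, as slopes to the right and down, at radius r is drawn at 1 + k1 r^2 times it, then the intrinsics apply), "xyz" and "rotation" of the camera in the world; the wrist camera has in their place "T_tool_cam" (4x4, takes a point from camera to tool coordinates, whose origin is the TCP and whose axes are the flange's). Camera axes: x right, y up, looking along -z (the intrinsics and any distortion apply to the point x, -y, -z); pixel columns grow to the right and rows downward; lengths in m; the calibration is good to about 2 mm. A picture is of the moment at which its call begins: read the wrist's pose just before it. There is no depth.
- robot.hand_in(): hands the job in; it is judged then, once.
The state is a dict: "time": time; "qpos": joint angles; "qvel": joint speeds; "joint_efforts": joint torques, N m; "tool_pos": TCP position; "tool_rot": TCP orientation; "contact_force": force on the tool from outside, world axes, zero at the start; "torque": the same for the moment, N m; "opening": finger opening in m; "grip_force": force on a finger pad.
Only numpy, scipy, OpenCV 4.12 (cv2) and the standard library are available. Lean on these libraries where they do the work, as an engineer would, in place of code of your own. Each camera call takes 0.05 s, during which the arm holds its last target. There are 200 camera calls.

## Working session

There is one attempt and no reset: what is moved stays moved. The work goes in short steps, Python scripts to look and compute and a tool call to move; the robot and the scene stay as the last step left them, time stands still between calls to the robot, and variables do not carry over. Pictures are saved under pics/ and viewed, at most 11 in all, crops included, and the job is handed in when it is done.

Besides the shell and the picture viewer there is one more tool, called by a JSON object that holds its "api" and its "payload". step_arm: Moves the arm, as the interface text tells. Its arguments: {"type":"object","properties":{"motion":{"type":"array"},"hand":{"type":"number"},"squeeze":{"type":"number"}},"required":["motion"]}

```bash
mkdir -p pics; ls
cat > h.py <<'E'
import numpy as np, cv2
from cell import robot
def grab(n):
    s=robot.observe(); c=robot.read_camera(n); c['s']=s
    if 'T_tool_cam' in c:
        from scipy.spatial.transform import Rotation as R
        T=np.eye(4); T[:3,:3]=R.from_euler('xyz',s['tool_rot']).as_matrix(); T[:3,3]=s['tool_pos']
        M=T@np.array(c['T_tool_cam']); c['xyz']=M[:3,3]; c['rotation']=M[:3,:3]
    c['xyz']=np.array(c['xyz']);c['rotation']=np.array(c['rotation']);return c
def save(c,f,crop=None,k=1):
    im=c['pixels'][:,:,::-1]
    if crop: x0,y0,x1,y1=crop; im=im[y0:y1,x0:x1]
    cv2.imwrite('pics/'+f,cv2.resize(im,None,fx=k,fy=k,interpolation=cv2.INTER_CUBIC))
def ray(c,u,v):
    K=np.array(c['intrinsics']); d=np.array([(u-K[0,2])/K[0,0],(v-K[1,2])/K[1,1]]); p=d.copy()
    for _ in range(20): p=d/(1+c['k1']*(p@p))
    r=c['rotation']@np.array([p[0],-p[1],-1]); return c['xyz'],r/np.linalg.norm(r)
def onz(c,u,v,z):
    o,r=ray(c,u,v); return o+r*(z-o[2])/r[2]
def proj(c,P):
    q=c['rotation'].T@(np.array(P)-c['xyz']); p=np.array([q[0],-q[1]])/-q[2]; p=p*(1+c['k1']*(p@p))
    K=np.array(c['intrinsics']); return K[0,0]*p[0]+K[0,2],K[1,1]*p[1]+K[1,2]
def tri(*l):
    A=0;b=0
    for c,u,v in l:
        o,r=ray(c,u,v); M=np.eye(3)-np.outer(r,r); A=A+M; b=b+M@o
    return np.linalg.solve(A,b)
def blobs(c,lo,hi,amin=30):
    h=cv2.cvtColor(c['pixels'],cv2.COLOR_RGB2HSV); m=cv2.inRange(h,np.array(lo),np.array(hi))
    n,_,st,ce=cv2.connectedComponentsWithStats(m)
    return [(st[i].tolist(),ce[i].round(1).tolist()) for i in range(1,n) if st[i][4]>=amin]
E
python3 - <<'E'
from h import *
for n in('scene','top'):
    c=grab(n); save(c,n+'0.png',k=1.25); print(n,c['xyz'],c['rotation'].round(3).tolist(),c['intrinsics'],c['k1']); print(blobs(c,(5,150,120),(20,255,255)))
print(robot.observe())
E
```

```text
pics
scene [ 1.08493064 -0.29361673  0.98120128] [0.746, 0.011, 0.839] [[447.64189417   0.         313.43121509]
 [  0.         447.64189417 201.75886752]
 [  0.           0.           1.        ]] 0.042171141742636836
[([427, 26, 9, 8, 37], [430.6, 29.0]), ([369, 44, 15, 9, 81], [376.6, 47.9]), ([347, 47, 13, 6, 65], [352.9, 49.5]), ([512, 62, 9, 9, 41], [515.5, 65.3]), ([537, 91, 45, 10, 176], [559.5, 94.9]), ([383, 227, 32, 25, 287], [398.7, 239.0]), ([200, 234, 48, 40, 831], [218.9, 249.8]), ([179, 242, 14, 10, 111], [185.4, 246.5]), ([183, 389, 19, 11, 122], [192.2, 395.6])]
top [0.40904668 0.18459435 1.08222208] [0.172, 0.02, -1.552] [[362.22226218   0.         322.96347779]
 [  0.         362.22226218 196.80794187]
 [  0.           0.           1.        ]] -0.021946204798268688
[([493, 90, 28, 18, 427], [506.3, 98.6]), ([3, 123, 26, 33, 482], [13.7, 140.0]), ([480, 149, 10, 28, 233], [484.4, 162.5]), ([271, 152, 8, 27, 214], [274.5, 165.0]), ([478, 192, 11, 10, 84], [482.7, 196.8]), ([18, 394, 15, 6, 80], [24.8, 396.7])]
{'time': 0.1, 'qpos': array([-1.39602332e+00,  3.42665253e-01,  1.52486357e+00,  2.77404394e-05,
        1.27544787e+00, -1.46018619e-01]), 'qvel': array([-0.00077844, -0.00117412, -0.0027545 , -0.00099136,  0.00105988,
        0.00102496]), 'joint_efforts': array([ 1.13395516e-03, -4.32004166e+01, -2.44694191e+01,  7.18227332e-02,
        5.26391761e-02, -4.82158441e-05]), 'tool_pos': array([ 0.16550396, -0.49788584,  0.24312834]), 'tool_rot': array([-3.14022719e+00, -2.27625023e-04,  3.20783379e-01]), 'contact_force': array([-0.31659266,  0.02980676, -1.08010736]), 'torque': array([ 0.01245554, -0.03769285, -0.00199603]), 'grip_force': 0.0, 'opening': 0.0919914872159413}
```

```bash
sed -i "s/c\['rotation'\]=np.array(c\['rotation'\]);return c/c['rotation']=np.array(c['rotation'])\n    if c['rotation'].ndim==1:\n        from scipy.spatial.transform import Rotation as R\n        c['rotation']=R.from_euler('xyz',c['rotation']).as_matrix()\n    return c/" h.py; sed -n 1,16p h.py
```

```text
import numpy as np, cv2
from cell import robot
def grab(n):
    s=robot.observe(); c=robot.read_camera(n); c['s']=s
    if 'T_tool_cam' in c:
        from scipy.spatial.transform import Rotation as R
        T=np.eye(4); T[:3,:3]=R.from_euler('xyz',s['tool_rot']).as_matrix(); T[:3,3]=s['tool_pos']
        M=T@np.array(c['T_tool_cam']); c['xyz']=M[:3,3]; c['rotation']=M[:3,:3]
    c['xyz']=np.array(c['xyz']);c['rotation']=np.array(c['rotation'])
    if c['rotation'].ndim==1:
        from scipy.spatial.transform import Rotation as R
        c['rotation']=R.from_euler('xyz',c['rotation']).as_matrix()
    return c
def save(c,f,crop=None,k=1):
    im=c['pixels'][:,:,::-1]
    if crop: x0,y0,x1,y1=crop; im=im[y0:y1,x0:x1]
```

View pics/scene0.png

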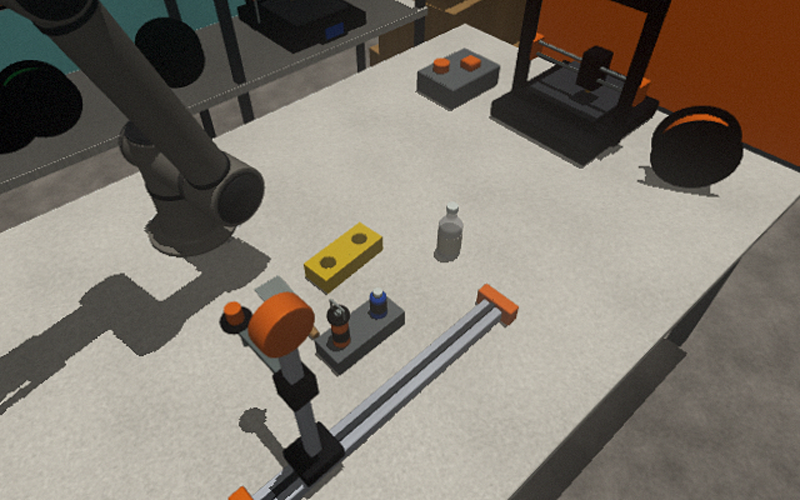

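View pics/top0.png

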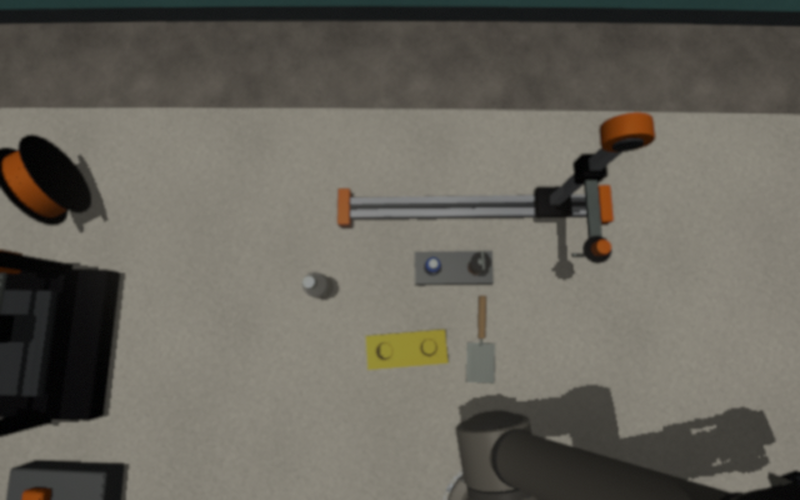

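Run:
```python
from h import *
s=grab('scene'); t=grab('top')
print('endcaps', onz(t,274.5,165,.03), onz(t,484.4,162.5,.03))
print('knob tri',tri((s,185.4,245),(t,482.7,196.8)), onz(t,482.7,196.8,.31),onz(s,185.4,245,.31))
g=cv2.cvtColor(t['pixels'],cv2.COLOR_RGB2HSV)
print('dock corners', [onz(t,u/1.25,v/1.25,.045).round(4) for u,v in((415,251),(492,251),(492,284),(415,284))])
print('blue',blobs(t,(105,120,60),(130,255,255),8),blobs(s,(105,120,60),(130,255,255),20))
save(s,'s1.png',(160,220,340,310),4); save(t,'t1.png',(320,180,420,240),7)
```

```text
endcaps [0.68627006 0.35662134 0.03      ] [ 0.70274912 -0.27077404  0.03      ]
knob tri [ 0.54642812 -0.13767317  0.31941161] [ 0.54820239 -0.14150206  0.31      ] [ 0.53865102 -0.13557689  0.31      ]
dock corners [array([0.5775, 0.1824, 0.045 ]), array([0.5803, 0.0043, 0.045 ]), array([0.5039, 0.0054, 0.045 ]), array([0.5009, 0.1813, 0.045 ])]
blue [] [([296, 234, 13, 9, 66], [302.1, 238.7])]
```

View pics/s1.png

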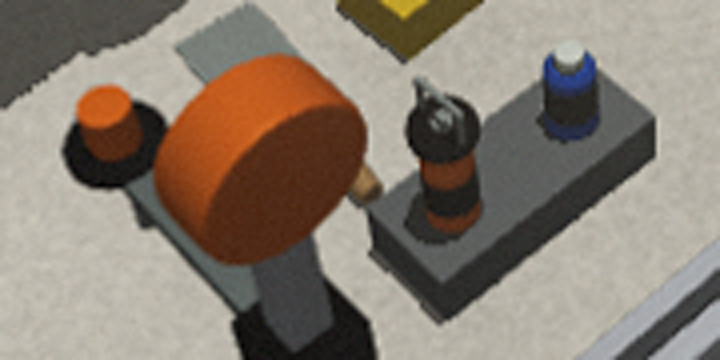

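View pics/t1.png

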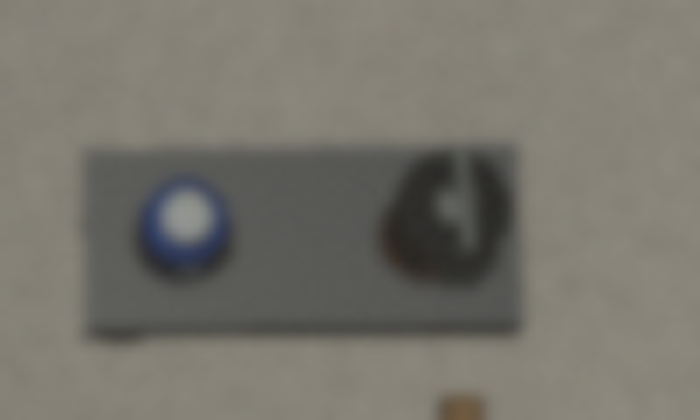

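{"api": "step_arm", "payload": {"motion": [[[0.4,-0.2,-0.7],0.1],[[1.1,-0.5,-1.4],0.2],[[1.8,-0.85,-2.0],0.29],[[2.7,-1.25,-2.3],0.296],[[3.6,-1.65,-2.33],0.296],[[4.5,-2.1,-2.33],0.296],[[5.4,-2.5,-2.33],0.296],[[6.3,-2.93,-2.33],0.296],[[7.1,-3.3,-2.33],0.296],[[7.5,-3.5,-2.33],0.296]], "hand": 0}}

```text
time: 1.45
tool_pos: [0.5278, -0.1548, 0.3829]
tool_rot: [-3.141, 0.001, 0.027]
contact_force: [-0.3, -1.4, -0.1]
opening: 0.0918
grip_force: 0.0
```

Run:
```python
from h import *
w=grab('wrist'); s=grab('scene')
print(w['xyz'],w['rotation'].round(2).tolist(),w['s']['tool_pos'])
b=blobs(w,(5,150,80),(20,255,255)); print(b)
print('expected knob px',proj(w,(.546,-.139,.316)), 'head px',proj(w,(.542,.0434,.13)))
print(onz(s,186.3,245,.316))
save(w,'w1.png',k=1.25)
```

```text
[ 0.60758895 -0.15207056  0.52321722] [[0.03, 0.96, 0.29], [-1.0, 0.03, 0.01], [-0.0, -0.29, 0.96]] [ 0.52783868 -0.15478046  0.38293999]
[([381, 13, 27, 68, 1381], [395.1, 46.7]), ([182, 141, 13, 19, 76], [190.1, 148.8]), ([281, 173, 33, 38, 903], [297.4, 193.2]), ([150, 274, 7, 17, 45], [153.3, 282.1]), ([149, 298, 7, 11, 44], [152.3, 302.6])]
expected knob px (np.float64(300.15184921880154), np.float64(197.03207067818647)) head px (np.float64(173.58264025031477), np.float64(157.11047873016332))
[ 0.54466306 -0.13576069  0.316     ]
```

View pics/w1.png

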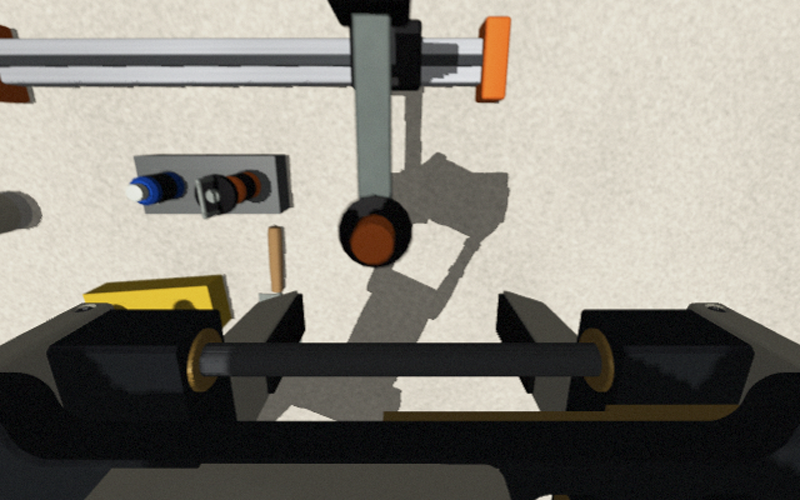

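Run:
```python
from h import *
w=grab('wrist'); s=grab('scene')
for v in (193,195): print('knob',onz(w,298,v,.316))
for name,c,z in(('w',w,0),('s',s,0)):
    pass
for z in(.115,.125,.135,.145): print(z,'head proj w',np.round(proj(w,(.542,.0434,z)),1),'s',np.round(proj(s,(.542,.0434,z)),1))
for z in (.045,): print('dock',[onz(w,u/1.25,v/1.25,z).round(4) for u,v in((135,155),(285,155),(276,212),(146,213))])
a=w['pixels'][110:190,100:240]; b=s['pixels'][225:285,250:310]
A=cv2.resize(a[:,:,::-1],(700,400),interpolation=cv2.INTER_CUBIC); B=cv2.resize(b[:,:,::-1],(400,400),interpolation=cv2.INTER_CUBIC)
cv2.imwrite('pics/h1.png',cv2.resize(np.hstack([A,B]),(792,288)))
```

```text
knob [ 0.54903568 -0.13742331  0.316     ]
knob [ 0.54750831 -0.13743369  0.316     ]
0.115 head proj w [178.7 155.3] s [270.3 255. ]
0.125 head proj w [175.3 156.4] s [269.9 252.5]
0.135 head proj w [171.7 157.5] s [269.6 249.9]
0.145 head proj w [168.  158.7] s [269.2 247.3]
dock [array([0.5773, 0.1836, 0.045 ]), array([ 0.5826, -0.0067,  0.045 ]), array([0.509 , 0.0098, 0.045 ]), array([0.5027, 0.1826, 0.045 ])]
```

View pics/h1.png

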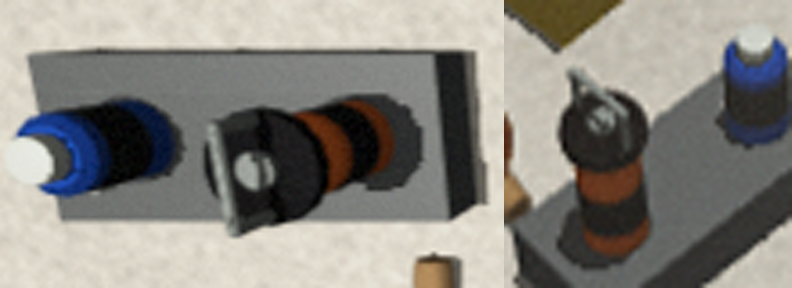

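{"api": "step_arm", "payload": {"motion": [[[0.33,-0.29,0],0],[[0.33,-0.29,0],0],[[0.33,-0.29,0.4],0],[[0.33,-0.29,0.75],0],[[0.33,-0.29,1.05],0],[[0.33,-0.29,1.2],0],[[0.33,-0.29,1.24],0],[[0.33,-0.29,1.24],0]]}}

```text
time: 2.65
tool_pos: [0.5458, -0.1396, 0.3097]
tool_rot: [3.141, -0.001, 0.024]
contact_force: [-0.2, 0.2, 0.4]
opening: 0.0918
grip_force: 0.0
```

Run:
```python
from h import *
w=grab('wrist'); print(blobs(w,(5,150,80),(20,255,255)),proj(w,(.547,-.137,.316)),robot.observe()['tool_pos'])
save(w,'w2.png',(200,130,400,280),3)
```

```text
[([400, 12, 36, 80, 2044], [419.0, 51.2]), ([186, 157, 13, 11, 34], [192.6, 160.4]), ([167, 163, 19, 25, 184], [178.3, 172.6]), ([294, 229, 48, 45, 1734], [317.5, 253.9])] (np.float64(316.2544647148971), np.float64(269.36473434935203)) [ 0.5458824  -0.13947674  0.30987016]
```

View pics/w2.png

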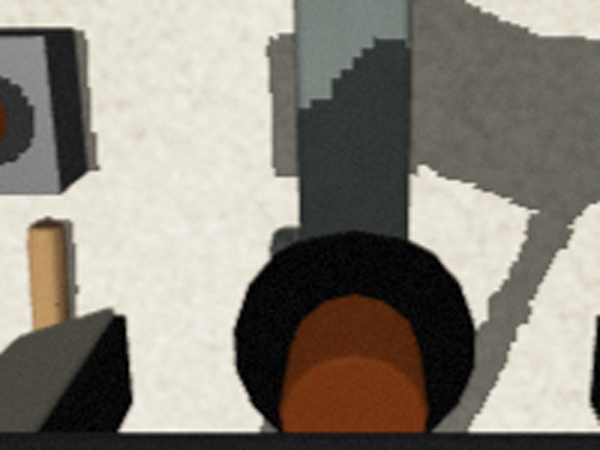

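{"api": "step_arm", "payload": {"motion": [[[0.04,-0.03,0.02],0],[[0.04,-0.03,0.02],0],[[0.04,-0.03,0.02],0],[[0.04,-0.03,0.02],0],[[0.04,-0.03,0.02],0],[[0.04,-0.03,0.02],0],[[0.04,-0.03,0.02],0],[[0.04,-0.03,0.02],0]], "hand": 255, "squeeze": 40}}

```text
time: 3.7
tool_pos: [0.5481, -0.1374, 0.3079]
tool_rot: [3.141, -0.0, 0.025]
contact_force: [0.2, -0.2, 0.9]
opening: 0.0251
grip_force: 40.0
```

{"api": "step_arm", "payload": {"motion": [[[0,0,0.1],0],[[0,0,0.25],0],[[0,0,0.4],0],[[0,0,0.55],0],[[0,0,0.7],0],[[0,0,0.8],0],[[0,0,0.8],0],[[0,0,0.8],0]]}}

```text
time: 4.7
tool_pos: [0.5481, -0.1374, 0.262]
tool_rot: [3.14, -0.002, 0.025]
contact_force: [-5.0, -0.2, 11.0]
opening: 0.0247
grip_force: 40.0
```

{"api": "step_arm", "payload": {"motion": [[[0,-0.2,0],0],[[0,-0.6,0],0],[[0,-1.0,0],0],[[0,-1.4,0],0],[[0,-1.8,0],0],[[0,-2.1,0],0],[[0,-2.3,0],0],[[0,-2.35,0],0],[[0,-2.35,0],0],[[0,-2.35,0],0]]}}

```text
time: 5.95
tool_pos: [0.5443, 0.004, 0.2619]
tool_rot: [3.141, -0.001, 0.025]
contact_force: [-6.1, 0.3, 12.0]
opening: 0.0253
grip_force: 40.0
```

Run:
```python
from h import *
s=grab('scene'); t=grab('top'); w=grab('wrist'); p=w['s']['tool_pos']; print(p,w['s']['contact_force'])
ss=s['pixels'][205:285,220:320]; tt=t['pixels'][180:240,340:440]; ww=w['pixels'][120:280,140:340]
R=lambda a,wd,ht:cv2.resize(a[:,:,::-1],(wd,ht),interpolation=cv2.INTER_CUBIC)
cv2.imwrite('pics/m2.png',np.vstack([np.hstack([R(ss,375,300),R(tt,425,300)]),R(ww,375,300) if 0 else np.hstack([R(ww,375,300),np.zeros((300,425,3),np.uint8)])]))
for z in(.115,.125,.135,.145): print(z,proj(w,(.542,.0434,z)),proj(s,(.542,.0434,z)))
print(blobs(s,(5,150,120),(20,255,255)))
```

```text
[0.54426872 0.00387576 0.2619272 ] [-6.62937527  0.63556268 13.25111435]
0.115 (np.float64(281.7217025312987), np.float64(193.77667842005542)) (np.float64(270.265507006097), np.float64(254.96302068826384))
0.125 (np.float64(280.4555783099091), np.float64(196.52102914405725)) (np.float64(269.92101844641854), np.float64(252.45351574545796))
0.135 (np.float64(279.1027091932424), np.float64(199.45344922195753)) (np.float64(269.57162075328034), np.float64(249.90925660318217))
0.145 (np.float64(277.6538668696595), np.float64(202.59395160848774)) (np.float64(269.21720529394685), np.float64(247.32949481870304))
[([427, 0, 90, 60, 2962], [472.8, 22.1]), ([512, 0, 128, 132, 11304], [587.5, 53.0]), ([433, 37, 26, 12, 118], [443.8, 43.6]), ([369, 44, 15, 9, 88], [376.5, 48.1]), ([347, 47, 13, 7, 72], [352.9, 49.8]), ([534, 91, 48, 12, 189], [558.6, 95.1]), ([273, 186, 42, 38, 683], [290.6, 201.7]), ([383, 227, 32, 25, 296], [398.6, 239.1]), ([183, 389, 19, 11, 122], [192.2, 395.6])]
```

View pics/m2.png

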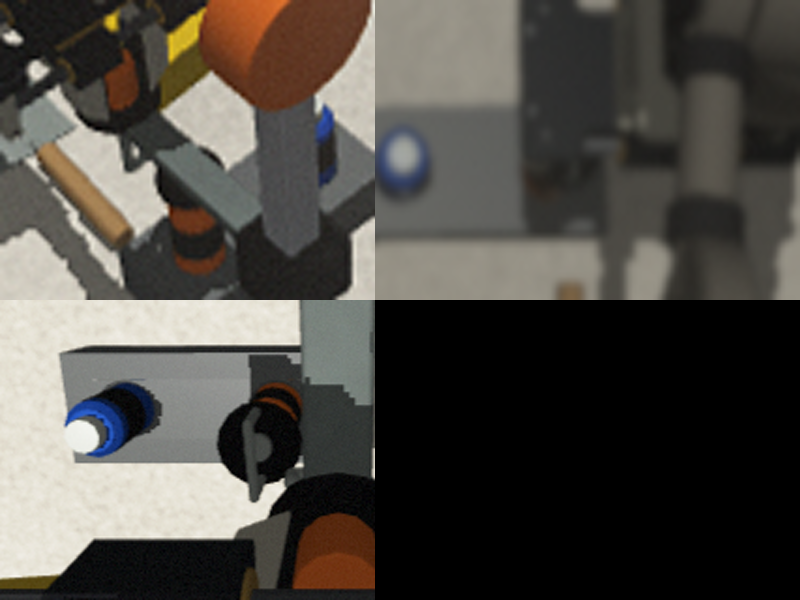

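{"api": "step_arm", "payload": {"motion": [[[0,-0.07,0.05],0],[[0,-0.07,0.15],0],[[0,-0.07,0.25],0],[[0,-0.07,0.32],0],[[0,-0.07,0.36],0],[[0,-0.07,0.36],0],[[0,-0.07,0.36],0],[[0,-0.07,0.36],0]]}}

```text
time: 7.1
tool_pos: [0.5442, 0.008, 0.2402]
tool_rot: [3.141, -0.001, 0.025]
contact_force: [-6.2, 1.2, 13.0]
opening: 0.0253
grip_force: 40.0
```

{"api": "step_arm", "payload": {"motion": [[[0,0,0.02],0],[[0,0,0.04],0],[[0,0,0.05],0],[[0,0,0.05],0],[[0,0,0.05],0]]}}

```text
time: 7.72
tool_pos: [0.5442, 0.008, 0.2372]
tool_rot: [3.141, -0.001, 0.025]
contact_force: [-5.5, 1.6, 12.2]
opening: 0.0249
grip_force: 40.0
```

{"api": "step_arm", "payload": {"motion": [[[0,0,0.01],0],[[0,0,0.02],0],[[0,0,0.02],0],[[0,0,0.02],0]]}}

```text
time: 8.22
tool_pos: [0.5442, 0.008, 0.2361]
tool_rot: [3.141, -0.001, 0.025]
contact_force: [-6.1, 0.3, 13.3]
opening: 0.0249
grip_force: 40.0
```

{"api": "step_arm", "payload": {"motion": [[[0,0,0.01],0],[[0,0,0.02],0],[[0,0,0.02],0],[[0,0,0.02],0]]}}

```text
time: 8.72
tool_pos: [0.5442, 0.008, 0.2349]
tool_rot: [3.141, -0.001, 0.025]
contact_force: [-6.6, 2.0, 13.3]
opening: 0.0249
grip_force: 40.0
```

Underside ≈ 0.141; go on in about 1 mm steps.

{"api": "step_arm", "payload": {"motion": [[[0,0,0.01],0],[[0,0,0.02],0],[[0,0,0.02],0],[[0,0,0.02],0]]}}

```text
time: 9.22
tool_pos: [0.5442, 0.0081, 0.2337]
tool_rot: [3.141, -0.001, 0.025]
contact_force: [-7.1, 0.6, 12.9]
opening: 0.0252
grip_force: 40.0
```

{"api": "step_arm", "payload": {"motion": [[[0,0,0.01],0],[[0,0,0.015],0],[[0,0,0.015],0],[[0,0,0.015],0]]}}

```text
time: 9.72
tool_pos: [0.5442, 0.008, 0.2328]
tool_rot: [3.141, -0.001, 0.025]
contact_force: [-6.6, 0.1, 13.0]
opening: 0.0251
grip_force: 40.0
```

{"api": "step_arm", "payload": {"motion": [[[0,0,0.01],0],[[0,0,0.015],0],[[0,0,0.015],0],[[0,0,0.015],0]]}}

```text
time: 10.22
tool_pos: [0.5442, 0.008, 0.2319]
tool_rot: [3.141, -0.001, 0.025]
contact_force: [-6.7, 0.3, 13.7]
opening: 0.0248
grip_force: 40.0
```

{"api": "step_arm", "payload": {"motion": [[[0,0,0.01],0],[[0,0,0.015],0],[[0,0,0.015],0],[[0,0,0.015],0]]}}

```text
time: 10.72
tool_pos: [0.5442, 0.008, 0.231]
tool_rot: [3.141, -0.001, 0.025]
contact_force: [-5.7, 1.0, 13.8]
opening: 0.0251
grip_force: 40.0
```

{"api": "step_arm", "payload": {"motion": [[[0,0,0.01],0],[[0,0,0.015],0],[[0,0,0.015],0],[[0,0,0.015],0]]}}

```text
time: 11.22
tool_pos: [0.5442, 0.008, 0.2301]
tool_rot: [3.141, -0.001, 0.025]
contact_force: [-7.0, 0.7, 13.2]
opening: 0.0253
grip_force: 40.0
```

{"api": "step_arm", "payload": {"motion": [[[0,0,0.01],0],[[0,0,0.015],0],[[0,0,0.015],0],[[0,0,0.015],0]]}}

```text
time: 11.72
tool_pos: [0.5442, 0.008, 0.2292]
tool_rot: [3.141, -0.001, 0.025]
contact_force: [-6.0, 1.1, 13.6]
opening: 0.0249
grip_force: 40.0
```

{"api": "step_arm", "payload": {"motion": [[[0,0,0.01],0],[[0,0,0.01],0],[[0,0,0.01],0],[[0,0,0.01],0]]}}

```text
time: 12.22
tool_pos: [0.5442, 0.008, 0.2286]
tool_rot: [3.141, -0.001, 0.025]
contact_force: [-5.5, 0.3, 13.5]
opening: 0.0254
grip_force: 40.0
```

{"api": "step_arm", "payload": {"motion": [[[0,0,0.01],0],[[0,0,0.015],0],[[0,0,0.015],0],[[0,0,0.015],0]]}}

```text
time: 12.72
tool_pos: [0.5442, 0.008, 0.2277]
tool_rot: [3.141, -0.001, 0.025]
contact_force: [-7.2, 0.6, 12.9]
opening: 0.0252
grip_force: 40.0
```

{"api": "step_arm", "payload": {"motion": [[[0,0,0.01],0],[[0,0,0.015],0],[[0,0,0.015],0],[[0,0,0.015],0]]}}

```text
time: 13.22
tool_pos: [0.5442, 0.008, 0.2268]
tool_rot: [3.141, -0.001, 0.025]
contact_force: [-6.6, 0.7, 13.4]
opening: 0.025
grip_force: 40.0
```

{"api": "step_arm", "payload": {"motion": [[[0,0,0.01],0],[[0,0,0.015],0],[[0,0,0.015],0],[[0,0,0.015],0]]}}

```text
time: 13.72
tool_pos: [0.5442, 0.0081, 0.2259]
tool_rot: [3.141, -0.001, 0.025]
contact_force: [-5.9, 0.5, 12.9]
opening: 0.0248
grip_force: 40.0
```

{"api": "step_arm", "payload": {"motion": [[[0,0,0.01],0],[[0,0,0.015],0],[[0,0,0.015],0],[[0,0,0.015],0]]}}

```text
time: 14.22
tool_pos: [0.5442, 0.0081, 0.225]
tool_rot: [3.141, -0.001, 0.025]
contact_force: [-7.4, 0.5, 13.8]
opening: 0.0252
grip_force: 40.0
```

{"api": "step_arm", "payload": {"motion": [[[0,0,0.01],0],[[0,0,0.015],0],[[0,0,0.015],0],[[0,0,0.015],0]]}}

```text
time: 14.72
tool_pos: [0.5442, 0.0081, 0.2241]
tool_rot: [3.141, -0.001, 0.025]
contact_force: [-6.5, 0.6, 13.6]
opening: 0.0251
grip_force: 40.0
```

{"api": "step_arm", "payload": {"motion": [[[0,0,0.01],0],[[0,0,0.01],0],[[0,0,0.01],0],[[0,0,0.01],0]]}}

```text
time: 15.22
tool_pos: [0.5442, 0.008, 0.2236]
tool_rot: [3.141, -0.001, 0.025]
contact_force: [-6.9, 0.6, 14.0]
opening: 0.0253
grip_force: 40.0
```

Run:
```python
from h import *
s=grab('scene'); w=grab('wrist')
R=lambda a,wd,ht:cv2.resize(a[:,:,::-1],(wd,ht),interpolation=cv2.INTER_CUBIC)
cv2.imwrite('pics/m3.png',np.hstack([R(s['pixels'][225:295,230:290],480,560),R(w['pixels'][160:230,250:290],320,560)]))
from cell import robot
k=np.array([.5442,.008,.2317]); y=np.array([-.025,1,0])
for n,p in(('tip',k+.020*y-[0,0,.0855]),('bend',k+.0135*y+.01*y-[0,0,.1015])): print(n,p,np.round(proj(s,p),1),np.round(proj(w,p),1))
for z in(.115,.125,.135,.145,.155,.165): print(z,np.round(proj(w,(.542,.0434,z)),1),np.round(proj(s,(.542,.0434,z)),1))
```

```text
tip [0.5437 0.028  0.1462] [264.4 251.1] [295.5 216. ]
bend [0.5436125 0.0315    0.1302   ] [266.1 254.3] [292.8 209.5]
0.115 [281.  205.4] [270.3 255. ]
0.125 [279.5 209. ] [269.9 252.5]
0.135 [277.9 212.8] [269.6 249.9]
0.145 [276.2 217. ] [269.2 247.3]
0.155 [274.3 221.6] [268.9 244.7]
0.165 [272.3 226.5] [268.5 242.1]
```

View pics/m3.png

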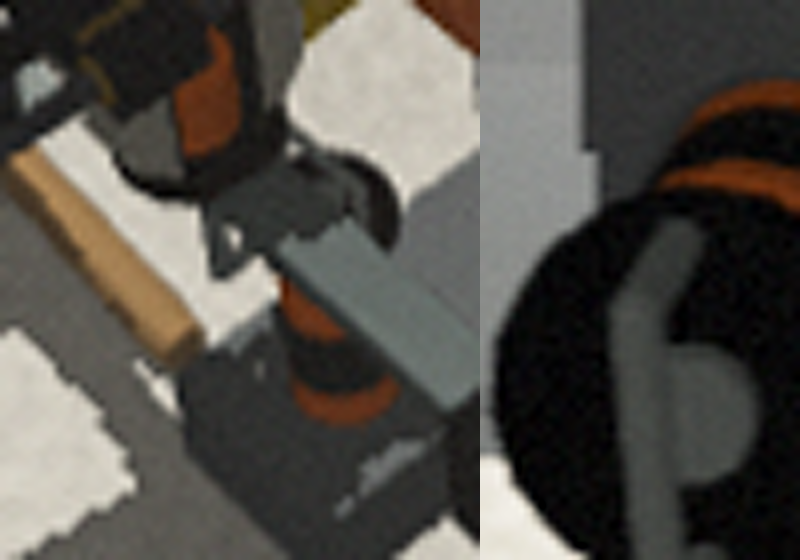

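{"api": "step_arm", "payload": {"motion": [[[0,0,0.01],0],[[0,0,0.015],0],[[0,0,0.015],0],[[0,0,0.015],0]]}}

```text
time: 15.82
tool_pos: [0.5442, 0.0079, 0.2234]
tool_rot: [3.141, -0.002, 0.025]
contact_force: [-8.0, 0.8, 17.5]
opening: 0.0253
grip_force: 40.0
```

{"api": "step_arm", "payload": {"motion": [[[0,0,0.01],0],[[0,0,0.015],0],[[0,0,0.015],0],[[0,0,0.015],0]]}}

```text
time: 16.32
tool_pos: [0.5442, 0.0078, 0.2231]
tool_rot: [3.141, -0.002, 0.025]
contact_force: [-9.9, -0.4, 22.4]
opening: 0.0252
grip_force: 40.0
```

{"api": "step_arm", "payload": {"motion": [[[0,0,-0.04],0],[[0,0,-0.09],0],[[0,0,-0.09],0],[[0,0,-0.09],0],[[0,-0.04,-0.09],0],[[0,-0.08,-0.09],0],[[0,-0.12,-0.09],0],[[0,-0.16,-0.09],0],[[0,-0.16,-0.09],0],[[0,-0.16,-0.09],0]]}}

```text
time: 17.58
tool_pos: [0.5439, 0.0175, 0.2272]
tool_rot: [3.141, -0.001, 0.025]
contact_force: [-5.8, 0.0, 14.0]
opening: 0.0253
grip_force: 40.0
```

{"api": "step_arm", "payload": {"motion": [[[0,-0.02,-0.005],0],[[0,-0.04,-0.005],0],[[0,-0.06,-0.005],0],[[0,-0.06,-0.005],0]]}}

```text
time: 18.08
tool_pos: [0.5438, 0.0209, 0.2274]
tool_rot: [3.141, -0.001, 0.025]
contact_force: [-6.1, -0.1, 13.4]
opening: 0.0253
grip_force: 40.0
```

{"api": "step_arm", "payload": {"motion": [[[0,-0.02,0],0],[[0,-0.04,0],0],[[0,-0.06,0],0],[[0,-0.06,0],0]]}}

```text
time: 18.58
tool_pos: [0.5437, 0.0246, 0.2274]
tool_rot: [3.141, -0.001, 0.025]
contact_force: [-6.9, 0.2, 13.3]
opening: 0.0251
grip_force: 40.0
```

{"api": "step_arm", "payload": {"motion": [[[0,-0.03,0],0],[[0,-0.06,0],0],[[0,-0.09,0],0],[[0,-0.12,0],0],[[0,-0.145,0],0],[[0,-0.145,0],0],[[0,-0.145,0],0]]}}

```text
time: 19.45
tool_pos: [0.5435, 0.0333, 0.2274]
tool_rot: [3.141, -0.001, 0.025]
contact_force: [-5.6, -0.7, 13.8]
opening: 0.0252
grip_force: 40.0
```

Run:
```python
from h import *
w=grab('wrist');s=w['s']; print(s['tool_pos'],s['contact_force'])
R=lambda a,wd,ht:cv2.resize(a[:,:,::-1],(wd,ht),interpolation=cv2.INTER_CUBIC)
cv2.imwrite('pics/m4.png',R(w['pixels'][150:270,230:380],750,600))
k=s['tool_pos']+[0,0,.008]
for y in(.0404,.0434,.0464): print(y,[np.round(proj(w,(.543+dx,y,.1565)),1) for dx in(-.018,0,.018)])
```

```text
[0.54348458 0.03333343 0.22739256] [-5.60264248 -0.74871204 13.78102083]
0.0404 [array([311.2, 240.7]), array([311.5, 219.3]), array([311.9, 196.8])]
0.0434 [array([307.3, 240.6]), array([307.6, 219.2]), array([307.9, 196.7])]
0.0464 [array([303.5, 240.5]), array([303.7, 219.1]), array([304. , 196.6])]
```

View pics/m4.png

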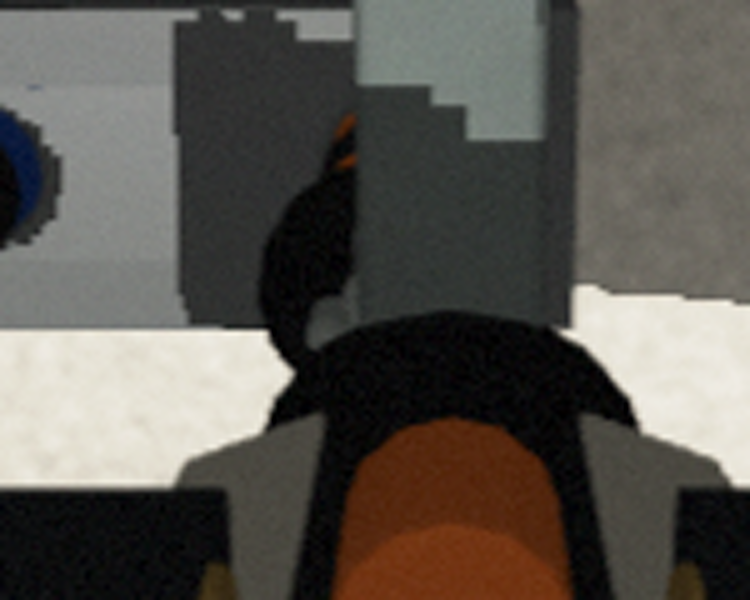

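Run:
```python
from h import *
w=grab('wrist')
for y in (.0404,.0434,.0464): print(y,proj(w,(.542,y+.022,.130)))
print('tip',proj(w,(.543,.0533,.1513)),'bar end',proj(w,(.525,.0434,.1565)))
```

```text
0.0404 (np.float64(286.66961220651183), np.float64(208.79399136347075))
0.0434 (np.float64(283.164888303391), np.float64(208.71101523279992))
0.0464 (np.float64(279.6595960012959), np.float64(208.62801910712065))
tip (np.float64(295.3031015403319), np.float64(216.5369106253298)) bar end (np.float64(307.3383103698606), np.float64(240.60395831517644))
```

{"api": "step_arm", "payload": {"motion": [[[0,-0.012,-0.03],0],[[0,-0.012,-0.07],0],[[0,-0.012,-0.11],0],[[0,-0.012,-0.15],0],[[0,-0.012,-0.18],0],[[0,-0.012,-0.21],0],[[0,-0.012,-0.24],0],[[0,-0.012,-0.27],0],[[0,-0.012,-0.27],0],[[0,-0.012,-0.27],0]]}}

```text
time: 20.8
tool_pos: [0.5434, 0.0339, 0.2431]
tool_rot: [3.141, -0.001, 0.025]
contact_force: [-5.2, -1.2, 11.0]
opening: 0.025
grip_force: 40.0
```

{"api": "step_arm", "payload": {"motion": [[[0,0,-0.03],0],[[0,0,-0.06],0],[[0,0,-0.09],0],[[0,0,-0.12],0],[[0,0,-0.15],0],[[0,0,-0.18],0],[[0,0,-0.2],0],[[0,0,-0.2],0],[[0,0,-0.2],0]]}}

```text
time: 21.92
tool_pos: [0.5435, 0.034, 0.255]
tool_rot: [3.141, -0.001, 0.025]
contact_force: [-5.0, -1.0, 9.2]
opening: 0.0252
grip_force: 40.0
```

{"api": "step_arm", "payload": {"motion": [[[0,0,-0.04],0],[[0,0,-0.09],0],[[0,0,-0.14],0],[[0,0,-0.19],0],[[0,0,-0.24],0],[[0,0,-0.29],0],[[0,0,-0.34],0],[[0,0,-0.38],0],[[0,0,-0.4],0],[[0,0,-0.4],0]]}}

```text
time: 23.18
tool_pos: [0.5434, 0.0339, 0.279]
tool_rot: [3.141, -0.001, 0.025]
contact_force: [-4.0, -0.1, 9.6]
opening: 0.0251
grip_force: 40.0
```

{"api": "step_arm", "payload": {"motion": [[[0,0,-0.04],0],[[0,0,-0.09],0],[[0,0,-0.14],0],[[0,0,-0.19],0],[[0,0,-0.24],0],[[0,0,-0.29],0],[[0,0,-0.34],0],[[0,0,-0.38],0],[[0,0,-0.4],0],[[0,0,-0.4],0]]}}

```text
time: 24.42
tool_pos: [0.5434, 0.0339, 0.3029]
tool_rot: [3.141, -0.001, 0.025]
contact_force: [-5.1, 0.0, 8.5]
opening: 0.0253
grip_force: 40.0
```

{"api": "step_arm", "payload": {"motion": [[[0,0,-0.02],0],[[0,0,-0.04],0],[[0,0,-0.06],0],[[0,0,-0.07],0],[[0,0,-0.075],0],[[0,0,-0.075],0]]}}

```text
time: 25.18
tool_pos: [0.5435, 0.0339, 0.3073]
tool_rot: [3.141, -0.001, 0.025]
contact_force: [-3.4, -0.3, 7.5]
opening: 0.0252
grip_force: 40.0
```

{"api": "step_arm", "payload": {"motion": [[[0,0,-0.01],0],[[0,0,-0.015],0],[[0,0,-0.015],0],[[0,0,-0.015],0]]}}

```text
time: 25.68
tool_pos: [0.5435, 0.0339, 0.3077]
tool_rot: [3.141, -0.0, 0.025]
contact_force: [-3.8, -0.6, 6.7]
opening: 0.0252
grip_force: 40.0
```

{"api": "step_arm", "payload": {"motion": [[[0,0,-0.01],0],[[0,0,-0.02],0],[[0,0,-0.02],0],[[0,0,-0.02],0]]}}

```text
time: 26.18
tool_pos: [0.5435, 0.034, 0.3079]
tool_rot: [3.142, 0.001, 0.025]
contact_force: [-4.3, -1.0, 0.6]
opening: 0.0255
grip_force: 40.0
```

{"api": "step_arm", "payload": {"motion": [[[0,0,-0.01],0],[[0,0,-0.02],0],[[0,0,-0.02],0],[[0,0,-0.02],0]]}}

```text
time: 26.68
tool_pos: [0.5435, 0.0341, 0.3082]
tool_rot: [-3.141, 0.002, 0.025]
contact_force: [-2.2, -0.3, -13.6]
opening: 0.025
grip_force: 40.0
```

{"api": "step_arm", "payload": {"motion": [[[0,0,0.02],0],[[0,0,0.02],0],[[0,0,0.02],0]]}}

```text
time: 27.05
tool_pos: [0.5435, 0.0341, 0.3081]
tool_rot: [-3.142, 0.001, 0.025]
contact_force: [-4.2, -0.6, -8.0]
opening: 0.0252
grip_force: 40.0
```

{"api": "step_arm", "payload": {"motion": [[[0,0,0],0],[[0,0,0],0],[[0,0,0],0],[[0,0,0],0],[[0,0,0],0],[[0,0,0],0],[[0,0,0],0],[[0,0,0],0]], "hand": 0}}

```text
time: 28.05
tool_pos: [0.5439, 0.0341, 0.3082]
tool_rot: [3.142, 0.0, 0.025]
contact_force: [-0.3, -0.2, 0.1]
opening: 0.0916
grip_force: 0.0
```

{"api": "step_arm", "payload": {"motion": [[[0,0,-0.1],0],[[0,0,-0.3],0],[[0,0,-0.5],0],[[0,0,-0.8],0],[[0,0,-1.1],0],[[0,0,-1.3],0],[[0,0,-1.3],0],[[0,0,-1.3],0],[[0,0,-1.3],0],[[0,0,-1.3],0]]}}

```text
time: 29.3
tool_pos: [0.5438, 0.0341, 0.3857]
tool_rot: [3.142, 0.001, 0.025]
contact_force: [-0.3, 1.0, 0.6]
opening: 0.0913
grip_force: 0.0
```

Run:
```python
from h import *
w=grab('wrist'); s=grab('scene'); print(w['s']['tool_pos'],w['s']['contact_force'],w['s']['opening'])
print([b for b in blobs(s,(3,150,70),(20,255,255)) if 180<b[1][0]<330 and b[1][1]>180])
for z in(.07,.115,.165): print('barrel at',z,np.round(proj(s,(.543,.0439,z)),1))
print('knob',np.round(proj(w,(.5435,.034,.316)),1),blobs(w,(3,150,70),(20,255,255),200))
R=lambda a,wd,ht:cv2.resize(a[:,:,::-1],(wd,ht),interpolation=cv2.INTER_CUBIC)
cv2.imwrite('pics/m5.png',np.hstack([R(s['pixels'][180:290,220:330],400,400),R(w['pixels'][80:280,180:380],400,400)]))
```

```text
[0.54375826 0.03408715 0.38574712] [-0.33145397  0.97999049  0.55846008] 0.09129484823162641
[([286, 178, 45, 47, 1323], [307.0, 200.6]), ([253, 196, 13, 16, 175], [258.9, 203.3]), ([262, 241, 14, 9, 85], [268.8, 245.5]), ([264, 256, 15, 14, 145], [271.1, 262.4]), ([183, 389, 19, 11, 122], [192.2, 395.6])]
barrel at 0.07 [272.2 266. ]
barrel at 0.115 [270.7 255.1]
barrel at 0.165 [268.9 242.2]
knob [320.9 219.6] [([492, 30, 43, 65, 1650], [515.3, 62.3]), ([95, 32, 45, 64, 1565], [113.5, 63.8]), ([304, 197, 33, 40, 1017], [319.9, 216.9])]
```

View pics/m5.png

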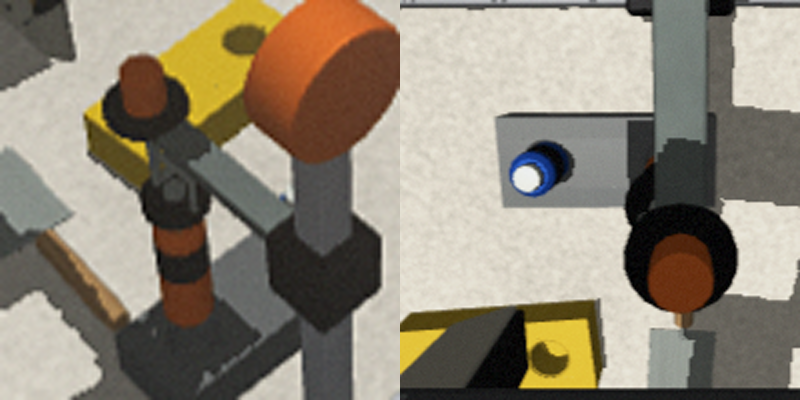

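The picture shows the tool hanging upright at crop (180,260). Its barrel is clear of the block, the knob is home and the blue tool is in its hole.

```bash
python3 -c "
from cell import robot
print(robot.hand_in())"
```

```text
the job is handed in; nothing more can be done
None
```

I handed the job in at about 29 s: the orange tool hangs upright from the hook and clear of the block, the hook is home at its top stop, and the gripper has let go of the knob; the judge gave no verdict.

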